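Roll a mosaic panel flush

ROBOT

A 6-joint arm with a two-finger parallel gripper is mounted at the origin on the work surface. World frame = base frame: x ahead of the robot, y to its left, z up, the work surface at z = 0. Lengths are in mm, angles in rad, forces in N, time in s.
With the tool pointing down it reaches from about 400 to 925 mm from the base axis. Payload 12.5 kg.
Tool frame: the origin (TCP) lies midway between the tips of the shut fingers; the grasp point (between the pads) lies 19 mm behind it; z points along the fingers, y is the line along which they close (so a half turn about z gives the same grasp; the last joint's range is limited). The gripper opens to 95 mm and grips with 3 to 60 N. Pads are 20 mm wide; open, the fingers measure 119 mm over their backs; the gripper's body (75 mm by 180 mm) begins 59 mm behind the grasp point.
Start: joints at [-1.312, 0.491, 1.559, -0, 1.092, -0.106], TCP at [223, -583.882, 214.661] pointing down, gripper open.
Joint ranges: [-3.1, 3.1], [-0.84, 2.19], [0.05, 2.79], [-1.13, 4.28], [0.06, 2.93], [-2.69, 2.69]. Speed limits (rad/s): [2.22, 2.22, 2.79, 3.14, 3.14, 3.14].

INTERFACE

Orientations are given as [roll, pitch, yaw] about the fixed x, y, z axes, in that order (R = Rz(yaw) Ry(pitch) Rx(roll)).
In Python, from cell import state, read_camera, camera_info, env gives the robot as it stands.
- The arm moves only by the tool move_arm, never from a script. Its argument "commands" is a list of rows, each a list of 3 entries, a list of its own where there are three numbers: the shift along the world's x, y, z in cm, then the turn, a rotation vector about the world's x, y, z in degrees, then the opening, from 0 (shut) to 1 (fully open). A call has 1 to 10 rows; each row shifts and turns the commanded pose from where the row before left it; what a row does not reach is not made up. A row lasts 1/10 s, in which the tool goes at most 50 mm and 8.59 degrees, less where a joint would pass 70% of its speed; a pose out of reach is approached as far as the arm can. A call with a gripper value outside its range is refused whole. The fingers move at their own pace and stop on an object; the grip force is fixed at half the most. Time passes only in rows, so rows that do not move let the fingers close. It gives the time, the measured TCP pose, the force, the opening and the grip force at its end, in the units of the state.
- state(): the state, without advancing time (a new reading comes with each control period).
- read_camera(name): name is "scene" or "top" or "wrist"; returns the picture (384x512x3 uint8, blue, green, red); there is no depth.
- camera_info(name): a dict with "K" (3x3 intrinsics, pixels), "cam_to_world" (4x4, takes a point from camera to world coordinates). Camera axes: x right, y down, z forward; pixel columns grow to the right and rows downward; lengths in mm; the calibration is good to about 2 mm. The wrist camera is an equidistant fisheye: a pixel r from the principal point sees the ray r / f radians off the axis. A picture is of the moment at which its call begins: read the wrist's pose just before it. camera_info takes no time and is no camera call; for the wrist camera it gives the pose at the moment of the call.
- env.job_done(): hands the job in; it is judged then, once.
The state is a dict: "t": time; "joints": joint angles; "qvel": joint speeds; "tau": joint torques, N m; "eef_pos": TCP position; "tcp_rot": TCP orientation; "ft_force": force on the tool from outside, world axes, zero at the start; "moment": the same for the moment, N m; "opening": opening from 0.0 (shut) to 1.0 (fully open); "grip_force": force on a finger pad.
Only numpy, scipy, OpenCV 4.12 (cv2) and the standard library are available. Lean on these libraries where they do the work, as an engineer would, in place of code of your own. Each camera call takes 0.05 s, during which the arm holds its last target. There are 200 camera calls.

TASK

Take the little steel bowl off the mosaic panel and stand it upright on the free floor tiles beside it. Then take the hand roller by its handle and, pressing down firmly and steadily but never slamming, roll it along the panel from end to end until every mosaic tile is flush with the metal edge trim, bearing on the mosaic with nothing but the roller. Finally stand the roller on its wheels on the floor tiles off the panel and let go, without having shifted the other things that stand about on the floor tiles.

Things in the scene. Friction and masses are not known exactly. Their poses are not given: they have to be found in the camera images.
- panel: Mosaic panel, 164 mm (its x) by 270 mm (its y), immovable; origin at the centre of its underside, z up. Backer board with 5 mm wide aluminium trim all round, trim top 18 mm up; inside it 12 rigid tiles, 48 (x) by 62 mm (y), 2 mm apart, in stiff adhesive, 2.5 to 4.5 mm proud of the trim. A tile sinks level under more than about 2.5 N, stays where pushed and stops when flush.
- tile_a1 (a joint): mosaic tile centred at panel x -50 mm, y -96 mm: height in m by which its face stands proud of the edge trim (0 = flush)
- tile_a2 (a joint): mosaic tile centred at panel x -50 mm, y -32 mm: height in m by which its face stands proud of the edge trim (0 = flush)
- tile_a3 (a joint): mosaic tile centred at panel x -50 mm, y 32 mm: height in m by which its face stands proud of the edge trim (0 = flush)
- tile_a4 (a joint): mosaic tile centred at panel x -50 mm, y 96 mm: height in m by which its face stands proud of the edge trim (0 = flush)
- tile_b1 (a joint): mosaic tile centred at panel x 0 mm, y -96 mm: height in m by which its face stands proud of the edge trim (0 = flush)
- tile_b2 (a joint): mosaic tile centred at panel x 0 mm, y -32 mm: height in m by which its face stands proud of the edge trim (0 = flush)
- tile_b3 (a joint): mosaic tile centred at panel x 0 mm, y 32 mm: height in m by which its face stands proud of the edge trim (0 = flush)
- tile_b4 (a joint): mosaic tile centred at panel x 0 mm, y 96 mm: height in m by which its face stands proud of the edge trim (0 = flush)
- tile_c1 (a joint): mosaic tile centred at panel x 50 mm, y -96 mm: height in m by which its face stands proud of the edge trim (0 = flush)
- tile_c2 (a joint): mosaic tile centred at panel x 50 mm, y -32 mm: height in m by which its face stands proud of the edge trim (0 = flush)
- tile_c3 (a joint): mosaic tile centred at panel x 50 mm, y 32 mm: height in m by which its face stands proud of the edge trim (0 = flush)
- tile_c4 (a joint): mosaic tile centred at panel x 50 mm, y 96 mm: height in m by which its face stands proud of the edge trim (0 = flush)
- roller_grip (a point): Middle of the hand roller's wooden handle: a level bar 122 mm long (x), 26 mm wide (y), 30 mm high, its middle 95 mm above the ground when the tool stands on its wheels. Grip it across y, at the middle; 30 mm are free below it, posts at x +-48 mm carry it.
- roller: The hand roller (about 0.7 kg), origin on the ground midway between its wheels, same axes; it stands by itself and rolls along its x, either way. Two black rubber rollers, 40 mm in diameter, 96 mm wide (y), axles at x +25 and -25 mm, in a frame 96 mm long, 114 mm wide, whose deck's top is 50 mm up; the frame's 4 mm cheeks beside the wheels end 15 mm above the ground.
- wheel_a (a joint): turn of the rubber roller at the tool's +x end, rad, free turning; 1 rad is 20 mm of rolling. About 15 to 20 N down on the tool brings all tiles beneath it flush
- katori_mid (a point): Centre, half-way up, of the small straight-sided steel bowl (katori) that stands on the mosaic: 64 mm outside diameter, 34 mm high, wall 2.5 mm, 90 g, flat base 52 mm wide; z is its own upright axis
- katori: the same steel bowl, origin at the centre of its underside
- tumbler_mid (a point): bystander: steel tumbler, 74 mm across, 105 mm high, upright; point half-way up its axis
- cleaner_mid (a point): bystander: blue bottle of cleaner, 64 mm across, 180 mm high with its cap, upright; point 90 mm up its axis
- grout_jar_mid (a point): bystander: white jar with red lid, 98 mm across, 89 mm high, upright; point half-way up its axis
- brush_mid (a point): bystander: orange scrubbing brush lying bristles down, 150 mm (x) by 58 mm (y), 71 mm high with its handle; point 35 mm up at its centre
- mug_mid (a point): bystander: red plastic mug, 90 mm across, 95 mm high, upright, its handle reaching 80 mm from its axis; point half-way up its axis
- tub_edge (a point): bystander, fixed: the point of the pink round tub's rim (392 mm across, 150 mm above the tiles) that is nearest the work; the tub's centre lies 196 mm from it towards its own -y. A pot lid, a second steel bowl and a soap dish rest on the rim's far parts
Not all that is in view belongs to the job. Leave any yellow look-alike of the katori alone.

How it is judged (in metres and radians):
On the way, in this order (a step that is already met when the one before it is completed fails the run):
1. the steel bowl stands upright on the floor tiles, released (height (world z) of katori_mid below 0.024 m and angle between katori_mid's own z axis and vertical below 0.15 rad and contact force between katori and the fingers below 0.3 N), for 0.2 s.
2. the roller bears on the mosaic with at least 5 N (contact force between roller and panel above 5 N), for 0.1 s.
3. bearing on the mosaic, the roller has rolled at least 50 mm in one direction (2.5 rad of its rubber roller) (contact force between roller and panel above 3 N and (value of joint wheel_a above 2.5 rad or value of joint wheel_a below -2.5 rad)), for 0.05 s.
4. all tiles are within 1.5 mm of flush (value of joint each of tile_a1, tile_a2, tile_a3, tile_a4, tile_b1, tile_b2, tile_b3, tile_b4, tile_c1, tile_c2, tile_c3, tile_c4 below 0.0015 m), for 0.2 s.
At the end, for the whole second after the job is handed in: all 12 tiles stand less than 1.5 mm above the trim; the steel bowl stands upright on the floor tiles (its middle below 24 mm, tilt under 0.15 rad); the roller stands on its wheels on the floor tiles, off the panel (handle centre below 105 mm, tilt under 0.12 rad); both are at rest (all of step 4 and height (world z) of katori_mid below 0.024 m and angle between katori_mid's own z axis and vertical below 0.15 rad and height (world z) of roller_grip below 0.105 m and angle between roller_grip's own z axis and vertical below 0.12 rad and linear speed of each of roller, katori below 0.03 m/s and contact force between roller and panel below 0.5 N); the robot touches nothing.
It fails at once if the roller is slammed on the panel (over 200 N) (contact force between roller and panel above 200 N).
It fails at once if the hand bears on the mosaic (over 6 N) (contact force between the fingers and panel above 6 N).
It fails at once if the arm bears on the mosaic (over 6 N) (contact force between the arm and panel above 6 N).
It fails at once if the bowl is pressed on the mosaic (over 20 N) (contact force between katori and panel above 20 N).
It fails at once if the tumbler, bottle, jar, brush or mug is displaced by more than 25 mm (distance of any of tumbler_mid, cleaner_mid, grout_jar_mid, brush_mid, mug_mid from where it was at the start of the episode above 0.025 m).
It also fails if it takes over 72 s, if anything falls off the work surface, if the arm or the gripper's body presses on something with over 40 N, if the wrist force passes 120 N, or if a joint passes its speed limit or range.

## Working session

There is one attempt and no reset: what is moved stays moved. The work goes in short steps, Python scripts to look and compute and a tool call to move; the robot and the scene stay as the last step left them, time stands still between calls to the robot, and variables do not carry over. Pictures are saved under pics/ and viewed, at most 10 in all, crops included, and the job is handed in when it is done.

Besides the shell and the picture viewer there is one more tool, called after ">>>" by a JSON object that holds its "api" and its "payload", one argument or row to a line. move_arm: Moves the arm, as the interface text tells. Its arguments: {"type":"object","properties":{"commands":{"type":"array"}},"required":["commands"]}

```bash
mkdir -p pics; ls
python3 - <<'E'
from cell import *
import cv2,numpy as np
for n in ["scene","top"]:
    im=read_camera(n); cv2.imwrite(f"pics/{n}0.png",im)
    c=camera_info(n); print(n,np.round(c["K"],1).tolist(),np.round(c["cam_to_world"],3).tolist())
s=state();print(s)
E
```

```text
pics
scene [[386.9, 0.0, 261.0], [0.0, 386.9, 191.9], [0.0, 0.0, 1.0]] [[-0.563, 0.611, -0.556, 1213.712], [0.826, 0.429, -0.364, 352.954], [0.016, -0.665, -0.747, 982.448], [0.0, 0.0, 0.0, 1.0]]
top [[360.9, 0.0, 258.3], [0.0, 360.9, 193.0], [0.0, 0.0, 1.0]] [[0.019, -0.998, 0.067, 495.604], [-1.0, -0.018, 0.013, -81.672], [-0.012, -0.067, -0.998, 1261.928], [0.0, 0.0, 0.0, 1.0]]
{'t': 0.1, 'joints': array([-1.31158356e+00,  4.91514739e-01,  1.55939633e+00,  2.67666345e-05,
        1.09168662e+00, -1.05630670e-01]), 'qvel': array([ 0.00060533, -0.00339149, -0.0009671 , -0.00140718,  0.00116373,
        0.00037858]), 'tau': array([ 2.19604553e-03, -6.13624477e+01, -2.58608651e+01,  6.93250448e-02,
        4.70067118e-02, -6.14464989e-05]), 'eef_pos': array([ 222.95610218, -583.65056918,  214.10788418]), 'tcp_rot': array([-3.14059573e+00, -1.29572573e-04,  3.64831026e-01]), 'ft_force': array([0.1055217 , 0.08834718, 0.0620831 ]), 'moment': array([0.05559491, 0.02285208, 0.01410373]), 'grip_force': 0.0, 'opening': 1.0023796233600424}
```

View pics/scene0.png

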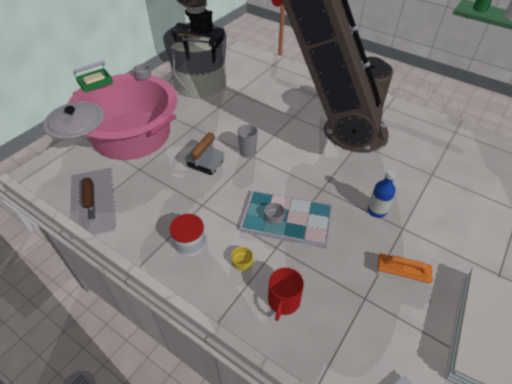

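View pics/top0.png

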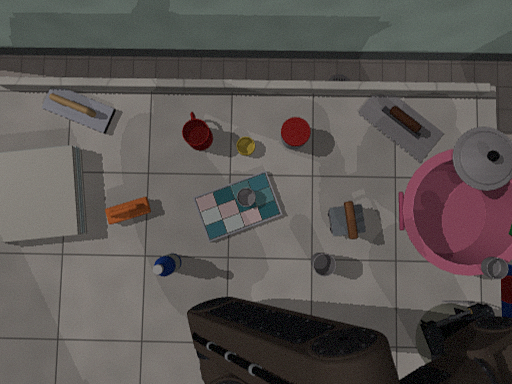

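Candidates for the bowl: steel bowl on the mosaic at top (247,197); yellow look-alike at (246,147); second steel bowl on the tub rim at (494,268); tumbler at (323,263). I choose (247,197). The roller is at (346,220), with its brown handle. The trowels at (80,105) and (405,120) are not it.

```bash
cat > h.py <<'E'
import numpy as np,cv2
from cell import *
def ray(n,u,v,z,c=None):
    c=c or camera_info(n);K=np.array(c["K"]);T=np.array(c["cam_to_world"])
    x=(u-K[0,2])/K[0,0];y=(v-K[1,2])/K[1,1]
    if n=="wrist":
        r=np.hypot(x,y);s=np.sin(r)/r if r>1e-9 else 1;d=np.array([x*s,y*s,np.cos(r)])
    else:d=np.array([x,y,1])
    d=T[:3,:3]@d;o=T[:3,3];return np.round(o+d*(z-o[2])/d[2],1)
E
python3 - <<'E'
from h import *
im=cv2.imread("pics/top0.png")
cr=cv2.resize(im[160:285,180:380],None,fx=4,fy=4,interpolation=cv2.INTER_CUBIC);cv2.imwrite("pics/crop1.png",cr)
R=lambda u,v,z:ray("top",u,v,z).tolist()
hsv=cv2.cvtColor(im,cv2.COLOR_BGR2HSV)
def big(m,box):
    k=np.zeros_like(m);x0,y0,x1,y1=box;k[y0:y1,x0:x1]=m[y0:y1,x0:x1]
    c=max(cv2.findContours(k,0,2)[0],key=cv2.contourArea);return cv2.minAreaRect(c)
h=big(cv2.inRange(hsv,(5,90,40),(20,255,255)),(325,190,375,250));print("handle",h,R(*h[0],110),[R(*p,110) for p in cv2.boxPoints(h)])
j=big(cv2.inRange(hsv,(0,150,40),(5,255,255)),(270,110,320,150));print("jar",R(*j[0],89))
j=big(cv2.inRange(hsv,(0,150,40),(5,255,255)),(175,110,220,155));print("mug",R(*j[0],95))
j=big(cv2.inRange(hsv,(20,120,40),(35,255,255)),(230,130,265,160));print("yellow",R(*j[0],34))
j=big(cv2.inRange(hsv,(5,150,40),(20,255,255)),(95,190,160,230));print("brush",R(*j[0],50),j)
print("tumbler",R(323,263,105),"bowl",R(247,197,55),"bottle",R(160,267,170),"tub",R(403,212,150))
E
```

```text
handle ((350.4772644042969, 219.71005249023438), (37.47281265258789, 9.08638858795166), 82.14668273925781) [493.6, -360.5, 110.0] [[550.1, -338.0, 110.0], [554.6, -366.5, 110.0], [437.4, -382.8, 110.0], [432.9, -354.5, 110.0]]
jar [779.7, -183.0, 89.0]
mug [768.2, 140.7, 95.0]
yellow [741.4, -18.2, 34.0]
brush [511.2, 374.3, 50.0] ((127.41351318359375, 210.2189178466797), (16.395288467407227, 43.59823226928711), 72.89727020263672)
tumbler [355.3, -275.2, 105.0] bowl [562.8, -28.0, 55.0] bottle [341.3, 223.6, 170.0] tub [520.2, -511.1, 150.0]
```

View pics/crop1.png

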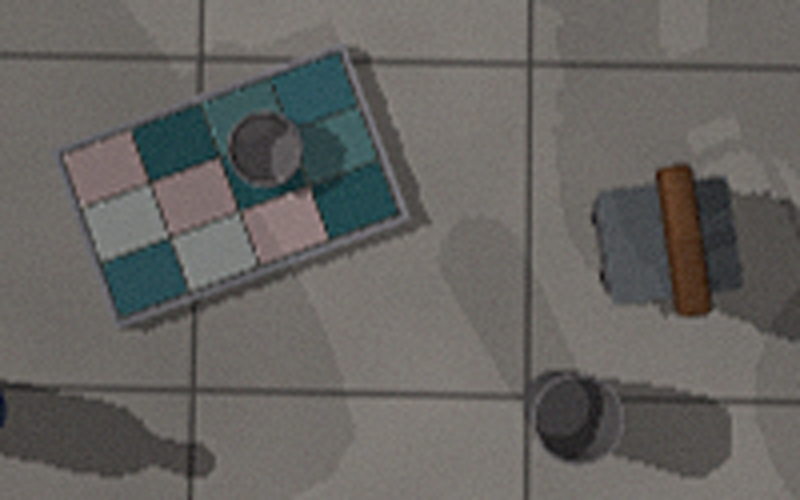

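The crop shows the steel bowl's rim centred at crop (266,150), panel corners at (60,153), (345,48), (407,215) and (122,325), and the roller handle's middle at (684,240). The bowl is the steel one on the mosaic.

Run:
```python
from h import *
P=np.array([ray("top",180+u/4,160+v/4,18)[:2] for u,v in [(60,153),(345,48),(407,215),(122,325)]])
print(P.tolist(),P.mean(0),[np.linalg.norm(P[i]-P[i-1]) for i in range(4)])
d=(P[0]-P[1]+P[3]-P[2]);print("panel y axis deg",np.degrees(np.arctan2(d[1],d[0])))
e=(P[1]-P[2]+P[0]-P[3]);print("panel x axis(-) deg",np.degrees(np.arctan2(e[1],e[0])))
print("bowl",ray("top",180+266/4,160+150/4,55))
```

```text
[[557.3, 153.4], [652.9, -91.3], [509.4, -147.1], [410.7, 95.6]] [532.575   2.65 ] [np.float64(157.58299400633302), np.float64(262.71172413883625), np.float64(153.96717182568497), np.float64(262.00187022233257)]
panel y axis deg 111.7344941457416
panel x axis(-) deg 21.384769926673865
bowl [561.1 -26.4  55. ]
```

>>> {"api": "move_arm", "payload": {
  "commands": [
    [[2.2,3.7,0],[0,0,0],1],
    [[2.2,3.7,0],[0,0,0],1],
    [[2.2,3.7,0],[0,0,0],1],
    [[2.2,3.7,0],[0,0,0],1],
    [[2.2,3.7,0],[0,0,0],1],
    [[2.2,3.7,0],[0,0,0],1],
    [[2.2,3.7,0],[0,0,0],1],
    [[2.2,3.7,0],[0,0,0],1],
    [[2.2,3.7,0],[0,0,0],1],
    [[2.2,3.7,0],[0,0,0],1]
  ]
}}

```text
t: 1.1
eef_pos: [443.5, -212.2, 214.6]
tcp_rot: [-3.142, 0.0, 0.365]
ft_force: [1.2, 0.4, -0.2]
opening: 0.999
grip_force: 0.0
```

>>> {"api": "move_arm", "payload": {
  "commands": [
    [[2.2,3.7,-1],[0,0,0],1],
    [[2.2,3.7,-1],[0,0,0],1],
    [[2.2,3.7,-1],[0,0,0],1],
    [[2.2,3.7,-1],[0,0,0],1],
    [[2.2,3.7,-1],[0,0,0],1],
    [[0.8,0.2,-1],[0,0,0],1],
    [[0,0,0],[0,0,0],1]
  ]
}}

```text
t: 1.8
eef_pos: [561.0, -26.1, 153.1]
tcp_rot: [-3.141, 0.002, 0.367]
ft_force: [-0.4, 0.5, 0.1]
opening: 0.999
grip_force: 0.0
```

Run:
```python
from h import *
c=camera_info("wrist");im=read_camera("wrist");cv2.imwrite("pics/w1.png",im)
import pickle;pickle.dump(c,open("w1.pkl","wb"))
print(c,state()["eef_pos"],state()["tcp_rot"],state()["t"])
```

```text
{'K': array([[297.31863964,   0.        , 255.3499315 ],
       [  0.        , 297.31863964, 189.17430703],
       [  0.        ,   0.        ,   1.        ]]), 'cam_to_world': array([[ 3.58343289e-01, -9.00029443e-01, -2.48066704e-01,
         6.30451159e+02],
       [-9.33589383e-01, -3.45739054e-01, -9.42091839e-02,
         5.44965175e-02],
       [-9.75308245e-04,  2.65351670e-01, -9.64151202e-01,
         3.22658931e+02],
       [ 0.00000000e+00,  0.00000000e+00,  0.00000000e+00,
         1.00000000e+00]])} [560.5703969  -26.93222408 153.86940425] [-3.14087866e+00  1.73736127e-03  3.65635826e-01] 1.85
```

View pics/w1.png

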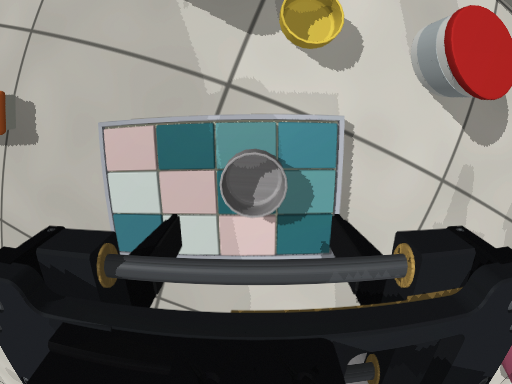

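The wrist view shows the bowl with its rim centred at (253,184), between the fingers. The panel's outer corners are at (101,124) and (344,117). The yellow cup (312,17) and jar (475,55) lie outside the work.

Run:
```python
from h import *
import pickle;c=pickle.load(open("w1.pkl","rb"));R=lambda u,v,z:ray("wrist",u,v,z,c)
print("bowl L/R/c",R(220,184,55),R(287,184,55),R(253,184,55), "top/bot",R(253,151,55),R(253,217,55))
a,b=R(101,124,18),R(344,117,18);print("corners",a,b,np.linalg.norm(a-b))
d=(a-b)[:2]/np.linalg.norm((a-b)[:2]);print(np.degrees(np.arctan2(d[1],d[0])))
x=np.array([d[1],-d[0]]);print("centre",(a+b)[:2]/2-82*x)
for v in [(112,236)]:print("left edge low",R(*v,18))
```

```text
bowl L/R/c [554.4   6.5  55. ] [576.8 -51.9  55. ] [565.5 -22.3  55. ] top/bot [594.3 -11.2  55. ] [534.9 -33.9  55. ]
corners [560.7 158.3  18. ] [658.3 -88.1  18. ] 265.0258855281876
111.60871140288377
centre [533.26291863   4.90219504]
left edge low [433.7 112.7  18. ]
```

>>> {"api": "move_arm", "payload": {
  "commands": [
    [[0.3,0.3,-3],[0,0,0],1],
    [[0,0,-3],[0,0,0],1],
    [[0,0,-3],[0,0,0],1],
    [[0,0,-2],[0,0,0],1],
    [[0,0,-1],[0,0,0],1],
    [[0,0,-0.5],[0,0,0],1],
    [[0,0,0],[0,0,0],1]
  ]
}}

```text
t: 2.55
eef_pos: [564.0, -24.5, 30.0]
tcp_rot: [3.141, -0.0, 0.364]
ft_force: [0.4, 0.4, 0.2]
opening: 0.999
grip_force: 0.0
```

>>> {"api": "move_arm", "payload": {
  "commands": [
    [[0,0,0],[0,0,0],0.4],
    [[0,0,0],[0,0,0],0.4],
    [[0,0,0],[0,0,0],0.4],
    [[0,0,0],[0,0,0],0.4],
    [[0,0,0],[0,0,0],0.4],
    [[0,0,0],[0,0,0],0.4]
  ]
}}

```text
t: 3.15
eef_pos: [564.1, -23.8, 29.9]
tcp_rot: [3.141, -0.0, 0.365]
ft_force: [-0.5, 1.1, 4.0]
opening: 0.677
grip_force: 30.0
```

>>> {"api": "move_arm", "payload": {
  "commands": [
    [[0,0,1],[0,0,0],0.4],
    [[0,0,2],[0,0,0],0.4],
    [[0,0,3],[0,0,0],0.4],
    [[-2,-1.6,0],[0,0,0],0.4],
    [[-2.5,-2,0],[0,0,0],0.4],
    [[-2.5,-2,0],[0,0,0],0.4],
    [[-2.5,-2,0],[0,0,0],0.4],
    [[-2.5,-2,0],[0,0,0],0.4],
    [[-1.9,-1.5,-2],[0,0,0],0.4],
    [[0,0,-2],[0,0,0],0.4]
  ]
}}

```text
t: 4.15
eef_pos: [423.5, -136.2, 50.2]
tcp_rot: [3.141, -0.001, 0.363]
ft_force: [0.4, 0.3, -0.7]
opening: 0.675
grip_force: 30.0
```

>>> {"api": "move_arm", "payload": {
  "commands": [
    [[0,0,-2],[0,0,0],0.4],
    [[0,0,-1],[0,0,0],0.4],
    [[0,0,-0.5],[0,0,0],0.4],
    [[0,0,-0.3],[0,0,0],0.4],
    [[0,0,-0.2],[0,0,0],0.4],
    [[0,0,0],[0,0,0],0.4]
  ]
}}

```text
t: 4.75
eef_pos: [425.2, -134.8, 10.0]
tcp_rot: [3.141, -0.0, 0.365]
ft_force: [0.1, -0.6, -0.2]
opening: 0.676
grip_force: 30.0
```

>>> {"api": "move_arm", "payload": {
  "commands": [
    [[0,0,-0.1],[0,0,0],0.4],
    [[0,0,-0.1],[0,0,0],0.4],
    [[0,0,0],[0,0,0],0.4]
  ]
}}

```text
t: 5.05
eef_pos: [425.3, -134.9, 8.4]
tcp_rot: [3.141, -0.001, 0.365]
ft_force: [-1.1, 1.5, 11.0]
opening: 0.68
grip_force: 30.0
```

>>> {"api": "move_arm", "payload": {
  "commands": [
    [[0,0,0],[0,0,0],1],
    [[0,0,0],[0,0,0],1],
    [[0,0,0],[0,0,0],1],
    [[0,0,0],[0,0,0],1],
    [[0,0,1],[0,0,0],1],
    [[0,0,3],[0,0,0],1],
    [[0,0,4],[0,0,0],1],
    [[0,0,4],[0,0,0],1],
    [[0,0,4],[0,0,0],1],
    [[0,0,4],[0,0,0],1]
  ]
}}

```text
t: 6.05
eef_pos: [424.5, -134.6, 210.2]
tcp_rot: [3.141, -0.0, 0.365]
ft_force: [1.1, -0.3, -0.1]
opening: 0.999
grip_force: 0.0
```

Run:
```python
from h import *
im=read_camera("top");cv2.imwrite("pics/t2.png",im)
print(state()["eef_pos"])
```

```text
[ 426.44327985 -135.4561548   215.51705332]
```

>>> {"api": "move_arm", "payload": {
  "commands": [
    [[0.9,-3,0],[0,0,-3],1],
    [[1,-3.5,0],[0,0,-4],1],
    [[1,-3.5,0],[0,0,-4],1],
    [[1,-3.5,0],[0,0,-2],1],
    [[1,-3.5,0],[0,0,0],1],
    [[1,-3.5,0],[0,0,0],1],
    [[0.8,-1.9,0],[0,0,0],1],
    [[0,0,0],[0,0,0],1],
    [[0,0,0],[0,0,0],1]
  ]
}}

```text
t: 7.0
eef_pos: [491.5, -358.4, 207.5]
tcp_rot: [-3.141, 0.001, 0.137]
ft_force: [-0.3, -0.4, -0.5]
opening: 0.996
grip_force: 0.0
```

Run:
```python
from h import *
import pickle
c=camera_info("wrist");im=read_camera("wrist");cv2.imwrite("pics/w2.png",im);pickle.dump(c,open("w2.pkl","wb"))
print(state()["eef_pos"],state()["tcp_rot"])
```

```text
[ 491.5277891  -357.997841    207.70991431] [-3.14104372e+00  4.57658521e-04  1.38053627e-01]
```

View pics/w2.png

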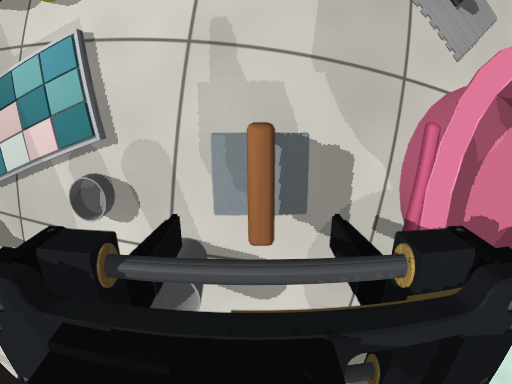

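The wrist view shows the handle from (260,123) to (260,245), well aligned with the fingers, and the steel bowl standing upright at (91,197) beside the panel.

Run:
```python
from h import *
import pickle;c=pickle.load(open("w2.pkl","rb"));R=lambda u,v,z:ray("wrist",u,v,z,c)
a,b=R(260.5,124,105),R(260.5,245,105);d=a-b;print(a,b,(a+b)/2,np.linalg.norm(d),np.degrees(np.arctan2(d[1],d[0])))
a,b=R(212,133,50),R(308,133,50);print("deck",a,b,np.linalg.norm(a-b),np.degrees(np.arctan2(*(b-a)[:2])) )
```

```text
[ 552.6 -355.   105. ] [ 433.8 -372.   105. ] [ 493.2 -363.5  105. ] 120.01016623603186 8.143605955016744
deck [ 533.4 -304.6   50. ] [ 548.2 -409.8   50. ] 106.23596377875056 171.99193320041476
```

>>> {"api": "move_arm", "payload": {
  "commands": [
    [[0.2,-0.4,-2],[0,0,0],1],
    [[0,0,-3],[0,0,0],1],
    [[0,0,-3],[0,0,0],1],
    [[0,0,-3],[0,0,0],1],
    [[0,0,-1.5],[0,0,0],1],
    [[0,0,-0.5],[0,0,0],1],
    [[0,0,0],[0,0,0],1]
  ]
}}

```text
t: 7.75
eef_pos: [493.9, -362.1, 77.8]
tcp_rot: [-3.141, 0.0, 0.139]
ft_force: [-0.0, -0.4, 0.5]
opening: 0.998
grip_force: 0.0
```

>>> {"api": "move_arm", "payload": {
  "commands": [
    [[0,0,0],[0,0,0],0.1],
    [[0,0,0],[0,0,0],0.1],
    [[0,0,0],[0,0,0],0.1],
    [[0,0,0],[0,0,0],0.1],
    [[0,0,0],[0,0,0],0.1],
    [[0,0,0],[0,0,0],0.1],
    [[0,0,0],[0,0,0],0.1],
    [[0,0,0],[0,0,0],0.1],
    [[0,0,0],[0,0,0],0.1]
  ]
}}

```text
t: 8.65
eef_pos: [494.0, -362.9, 77.6]
tcp_rot: [3.142, 0.0, 0.138]
ft_force: [-0.2, 0.2, -0.3]
opening: 0.297
grip_force: 0.0
```

>>> {"api": "move_arm", "payload": {
  "commands": [
    [[0,0,0],[0,0,0],0.1],
    [[0,0,0],[0,0,0],0.1],
    [[0,0,0],[0,0,0],0.1]
  ]
}}

```text
t: 8.95
eef_pos: [494.0, -362.9, 77.6]
tcp_rot: [3.141, 0.0, 0.138]
ft_force: [-0.2, 0.0, -0.5]
opening: 0.274
grip_force: 30.0
```

>>> {"api": "move_arm", "payload": {
  "commands": [
    [[0,0,1],[0,0,0],0.1],
    [[0,0,2.5],[0,0,0],0.1],
    [[0,0,3],[0,0,0],0.1],
    [[0,0,1.5],[0,0,0],0.1],
    [[0.3,1.5,0],[0,0,5],0.1],
    [[0.4,2,0],[0,0,8],0.1],
    [[0.4,2,0],[0,0,8],0.1],
    [[0.4,2,0],[0,0,8],0.1],
    [[0.4,2,0],[0,0,8],0.1],
    [[0.4,2,0],[0,0,8],0.1]
  ]
}}

```text
t: 9.95
eef_pos: [516.7, -246.8, 157.8]
tcp_rot: [-3.141, 0.0, 0.929]
ft_force: [-0.4, 0.7, -5.8]
opening: 0.269
grip_force: 30.0
```

>>> {"api": "move_arm", "payload": {
  "commands": [
    [[0.4,2,0],[0,0,8],0.1],
    [[0.4,2,0],[0,0,8],0.1],
    [[0.4,2,0],[0,0,8],0.1],
    [[0.4,2,0],[0,0,8],0.1],
    [[0.4,2,0],[0,0,8],0.1],
    [[0.4,2,0],[0,0,8],0.1],
    [[0.4,2,0],[0,0,8],0.1],
    [[0.3,2,0],[0,0,3],0.1],
    [[0,0,0],[0,0,0],0.1],
    [[0,0,0],[0,0,0],0.1]
  ]
}}

```text
t: 10.95
eef_pos: [547.8, -87.6, 157.8]
tcp_rot: [-3.141, -0.0, 1.953]
ft_force: [-0.3, -0.7, -6.6]
opening: 0.272
grip_force: 30.0
```

>>> {"api": "move_arm", "payload": {
  "commands": [
    [[-0.7,-0.1,-1.5],[0,0,0],0.1],
    [[0,0,-2],[0,0,0],0.1],
    [[0,0,-1.2],[0,0,0],0.1],
    [[0,0,-0.5],[0,0,0],0.1],
    [[0,0,-0.2],[0,0,0],0.1],
    [[0,0,0],[0,0,0],0.1]
  ]
}}

```text
t: 11.55
eef_pos: [541.2, -89.1, 103.9]
tcp_rot: [3.141, 0.0, 1.953]
ft_force: [0.8, 0.1, -6.9]
opening: 0.271
grip_force: 30.0
```

Run:
```python
from h import *
im=read_camera("top");cv2.imwrite("pics/t3.png",cv2.resize(im[140:290,170:370],None,fx=4,fy=4,interpolation=cv2.INTER_CUBIC))
c=camera_info("wrist");w=read_camera("wrist");cv2.imwrite("pics/w3.png",w)
print(state()["eef_pos"],state()["ft_force"])
```

```text
[541.33553019 -89.01112026 104.23336762] [-1.07461052 -0.57230201 -6.75103529]
```

View pics/w3.png

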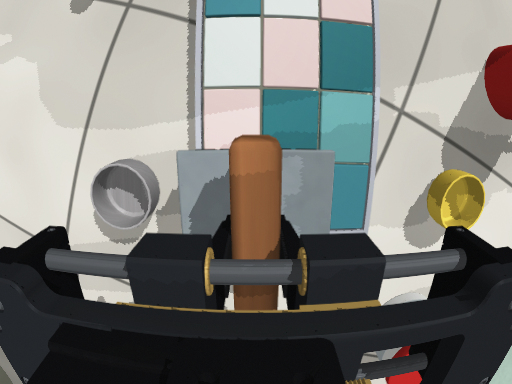

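The wrist view shows the roller over the left lane, parallel to the panel. The deck runs from u=178 to 333, the panel edges are near u=200 and 375, and the bowl is clear at (125,193).

>>> {"api": "move_arm", "payload": {
  "commands": [
    [[0,0,-0.2],[0,0,0],0.1],
    [[0,0,-0.1],[0,0,0],0.1],
    [[0,0,-0.1],[0,0,0],0.1],
    [[0,0,-0.1],[0,0,0],0.1],
    [[0,0,0],[0,0,0],0.1]
  ]
}}

```text
t: 12.15
eef_pos: [541.1, -88.9, 98.7]
tcp_rot: [3.141, 0.0, 1.953]
ft_force: [0.2, -1.2, -6.7]
opening: 0.269
grip_force: 30.0
```

>>> {"api": "move_arm", "payload": {
  "commands": [
    [[0,0,-0.1],[0,0,0],0.1],
    [[0,0,-0.1],[0,0,0],0.1],
    [[0,0,0],[0,0,0],0.1]
  ]
}}

```text
t: 12.45
eef_pos: [541.2, -89.1, 97.0]
tcp_rot: [3.141, 0.001, 1.953]
ft_force: [-1.4, -2.4, 2.3]
opening: 0.272
grip_force: 30.0
```

>>> {"api": "move_arm", "payload": {
  "commands": [
    [[0,0,-0.1],[0,0,0],0.1],
    [[0,0,0],[0,0,0],0.1]
  ]
}}

```text
t: 12.65
eef_pos: [541.2, -89.0, 95.8]
tcp_rot: [3.141, 0.001, 1.953]
ft_force: [-1.4, -2.9, 2.6]
opening: 0.274
grip_force: 30.0
```

>>> {"api": "move_arm", "payload": {
  "commands": [
    [[0,0,-0.1],[0,0,0],0.1],
    [[0,0,0],[0,0,0],0.1]
  ]
}}

```text
t: 12.85
eef_pos: [541.3, -89.1, 95.5]
tcp_rot: [3.141, 0.001, 1.953]
ft_force: [-3.7, -2.8, 12.7]
opening: 0.272
grip_force: 30.0
```

>>> {"api": "move_arm", "payload": {
  "commands": [
    [[0,0,-0.05],[0,0,0],0.1],
    [[-0.2,0.5,0],[0,0,0],0.1],
    [[-0.2,0.5,0],[0,0,0],0.1],
    [[-0.2,0.5,0],[0,0,0],0.1],
    [[0,0,0],[0,0,0],0.1]
  ]
}}

```text
t: 13.35
eef_pos: [535.0, -73.6, 95.4]
tcp_rot: [3.141, 0.001, 1.953]
ft_force: [-5.2, -0.9, 18.2]
opening: 0.275
grip_force: 30.0
```

>>> {"api": "move_arm", "payload": {
  "commands": [
    [[-0.4,1,0],[0,0,0],0.1],
    [[-0.4,1,0],[0,0,0],0.1],
    [[-0.4,1,0],[0,0,0],0.1],
    [[-0.4,1,0],[0,0,0],0.1],
    [[-0.4,1,0],[0,0,0],0.1],
    [[-0.4,1,0],[0,0,0],0.1]
  ]
}}

```text
t: 13.95
eef_pos: [511.0, -13.9, 95.4]
tcp_rot: [3.141, 0.001, 1.953]
ft_force: [-5.5, -4.9, 20.8]
opening: 0.273
grip_force: 30.0
```

>>> {"api": "move_arm", "payload": {
  "commands": [
    [[-0.4,1,0],[0,0,0],0.1],
    [[-0.4,1,0],[0,0,0],0.1],
    [[-0.4,1,0],[0,0,0],0.1],
    [[-0.4,1,0],[0,0,0],0.1],
    [[0,0,0],[0,0,0],0.1]
  ]
}}

```text
t: 14.45
eef_pos: [494.6, 26.9, 95.4]
tcp_rot: [3.141, 0.0, 1.954]
ft_force: [-6.7, -1.7, 21.9]
opening: 0.271
grip_force: 30.0
```

>>> {"api": "move_arm", "payload": {
  "commands": [
    [[-0.4,1,0],[0,0,0],0.1],
    [[-0.4,1,0],[0,0,0],0.1],
    [[-0.4,1,0],[0,0,0],0.1],
    [[-0.4,1,0],[0,0,0],0.1],
    [[-0.4,1,0],[0,0,0],0.1],
    [[-0.2,0.5,0],[0,0,0],0.1],
    [[0,0,0],[0,0,0],0.1]
  ]
}}

```text
t: 15.15
eef_pos: [472.5, 81.8, 95.4]
tcp_rot: [3.141, -0.0, 1.954]
ft_force: [-6.3, -1.9, 22.9]
opening: 0.274
grip_force: 30.0
```

>>> {"api": "move_arm", "payload": {
  "commands": [
    [[0,0,0.3],[0,0,0],0.1],
    [[0,0,1.2],[0,0,0],0.1],
    [[1.5,0.6,0],[0,0,0],0.1],
    [[2,0.8,0],[0,0,0],0.1],
    [[1.5,0.6,0],[0,0,0],0.1],
    [[0,0,0],[0,0,0],0.1],
    [[0,0,-0.5],[0,0,0],0.1],
    [[0,0,-0.4],[0,0,0],0.1],
    [[0,0,-0.2],[0,0,0],0.1],
    [[0,0,-0.1],[0,0,0],0.1]
  ]
}}

```text
t: 16.15
eef_pos: [522.1, 100.9, 96.9]
tcp_rot: [-3.14, -0.0, 1.953]
ft_force: [-4.2, -1.2, -1.7]
opening: 0.271
grip_force: 30.0
```

>>> {"api": "move_arm", "payload": {
  "commands": [
    [[0,0,-0.1],[0,0,0],0.1],
    [[0,0,-0.1],[0,0,0],0.1],
    [[0,0,-0.05],[0,0,0],0.1],
    [[0,0,0],[0,0,0],0.1]
  ]
}}

```text
t: 16.55
eef_pos: [522.7, 101.0, 95.5]
tcp_rot: [-3.142, 0.0, 1.953]
ft_force: [-6.5, -2.1, 8.3]
opening: 0.273
grip_force: 30.0
```

>>> {"api": "move_arm", "payload": {
  "commands": [
    [[0,0,-0.1],[0,0,0],0.1],
    [[0,0,0],[0,0,0],0.1]
  ]
}}

```text
t: 16.75
eef_pos: [522.8, 100.9, 95.4]
tcp_rot: [3.141, 0.001, 1.953]
ft_force: [-8.6, -3.0, 20.5]
opening: 0.274
grip_force: 30.0
```

>>> {"api": "move_arm", "payload": {
  "commands": [
    [[0.2,-0.5,0],[0,0,0],0.1],
    [[0.4,-1,0],[0,0,0],0.1],
    [[0.4,-1,0],[0,0,0],0.1],
    [[0.4,-1,0],[0,0,0],0.1],
    [[0.4,-1,0],[0,0,0],0.1],
    [[0.4,-1,0],[0,0,0],0.1],
    [[0.4,-1,0],[0,0,0],0.1],
    [[0.4,-1,0],[0,0,0],0.1],
    [[0,0,0],[0,0,0],0.1]
  ]
}}

```text
t: 17.65
eef_pos: [553.6, 24.7, 95.4]
tcp_rot: [3.14, 0.002, 1.953]
ft_force: [-7.5, -4.0, 17.3]
opening: 0.274
grip_force: 30.0
```

>>> {"api": "move_arm", "payload": {
  "commands": [
    [[0.4,-1,0],[0,0,0],0.1],
    [[0.4,-1,0],[0,0,0],0.1],
    [[0.4,-1,0],[0,0,0],0.1],
    [[0.4,-1,0],[0,0,0],0.1],
    [[0.4,-1,0],[0,0,0],0.1],
    [[0.4,-1,0],[0,0,0],0.1],
    [[0.4,-1,0],[0,0,0],0.1],
    [[0.4,-1,0],[0,0,0],0.1],
    [[0.4,-1,0],[0,0,0],0.1],
    [[0,0,0],[0,0,0],0.1]
  ]
}}

```text
t: 18.65
eef_pos: [590.1, -65.6, 95.4]
tcp_rot: [3.139, 0.003, 1.953]
ft_force: [-5.7, -1.9, 13.5]
opening: 0.273
grip_force: 30.0
```

>>> {"api": "move_arm", "payload": {
  "commands": [
    [[0.2,-0.6,-0.1],[0,0,0],0.1],
    [[0,0,0],[0,0,0],0.1],
    [[-0.4,1,0],[0,0,0],0.1],
    [[-0.6,1.5,0],[0,0,0],0.1],
    [[-0.6,1.5,0],[0,0,0],0.1],
    [[-0.6,1.5,0],[0,0,0],0.1],
    [[-0.6,1.5,0],[0,0,0],0.1],
    [[-0.6,1.5,0],[0,0,0],0.1],
    [[-0.6,1.5,0],[0,0,0],0.1]
  ]
}}

```text
t: 19.55
eef_pos: [551.7, 29.8, 95.4]
tcp_rot: [3.139, 0.003, 1.953]
ft_force: [-7.3, -5.8, 25.3]
opening: 0.272
grip_force: 30.0
```

>>> {"api": "move_arm", "payload": {
  "commands": [
    [[-0.6,1.5,0],[0,0,0],0.1],
    [[-0.6,1.5,0],[0,0,0],0.1],
    [[-0.6,1.5,0],[0,0,0],0.1],
    [[-0.6,1.5,0],[0,0,0],0.1],
    [[-0.2,0.5,0],[0,0,0],0.1],
    [[0,0,0],[0,0,0],0.1]
  ]
}}

```text
t: 20.15
eef_pos: [525.2, 95.7, 95.3]
tcp_rot: [3.139, 0.001, 1.954]
ft_force: [-9.1, -2.1, 29.9]
opening: 0.271
grip_force: 30.0
```

>>> {"api": "move_arm", "payload": {
  "commands": [
    [[0,0,0.3],[0,0,0],0.1],
    [[0,0,1.5],[0,0,0],0.1],
    [[0,0,3],[0,0,0],0.1],
    [[0,0,2],[0,0,0],0.1],
    [[0.3,-2,0],[0,0,0],0.1],
    [[0.3,-3,0],[0,0,0],0.1],
    [[0.3,-3.5,0],[0,0,0],0.1],
    [[0.3,-3.5,0],[0,0,0],0.1],
    [[0.3,-3.5,0],[0,0,0],0.1],
    [[0.3,-3.5,0],[0,0,0],0.1]
  ]
}}

```text
t: 21.15
eef_pos: [543.2, -96.4, 160.4]
tcp_rot: [3.141, 0.0, 1.953]
ft_force: [0.4, 0.5, -6.3]
opening: 0.268
grip_force: 30.0
```

>>> {"api": "move_arm", "payload": {
  "commands": [
    [[0.3,-3.5,0],[0,0,0],0.1],
    [[0.3,-3.5,0],[0,0,0],0.1],
    [[0.3,-3.5,0],[0,0,0],0.1],
    [[0.3,-3.5,0],[0,0,0],0.1],
    [[0.3,-3,0],[0,0,0],0.1],
    [[0.2,-2.1,0],[0,0,0],0.1],
    [[0,0,-2],[0,0,0],0.1],
    [[0,0,-3],[0,0,0],0.1],
    [[0,0,-1.5],[0,0,0],0.1],
    [[0,0,-0.5],[0,0,0],0.1]
  ]
}}

```text
t: 22.15
eef_pos: [559.4, -285.3, 88.6]
tcp_rot: [-3.14, -0.003, 1.953]
ft_force: [-0.3, 0.1, -5.1]
opening: 0.271
grip_force: 30.0
```

>>> {"api": "move_arm", "payload": {
  "commands": [
    [[0,0,0],[0,0,0],0.1],
    [[0,0,0],[0,0,0],0.1]
  ]
}}

```text
t: 22.35
eef_pos: [560.5, -286.0, 91.5]
tcp_rot: [3.141, 0.001, 1.953]
ft_force: [0.0, -0.9, -6.8]
opening: 0.27
grip_force: 30.0
```

>>> {"api": "move_arm", "payload": {
  "commands": [
    [[0,0,-0.6],[0,0,0],0.1],
    [[0,0,-0.4],[0,0,0],0.1],
    [[0,0,-0.2],[0,0,0],0.1],
    [[0,0,-0.1],[0,0,0],0.1],
    [[0,0,-0.1],[0,0,0],0.1],
    [[0,0,0],[0,0,0],0.1]
  ]
}}

```text
t: 22.95
eef_pos: [560.1, -286.3, 77.5]
tcp_rot: [3.141, 0.001, 1.953]
ft_force: [-2.9, -1.7, 4.0]
opening: 0.273
grip_force: 30.0
```

>>> {"api": "move_arm", "payload": {
  "commands": [
    [[0,0,0],[0,0,0],0.6],
    [[0,0,0],[0,0,0],0.9],
    [[0,0,0],[0,0,0],0.9],
    [[0,0,0],[0,0,0],0.9],
    [[0,0,0],[0,0,0],0.9],
    [[0,0,0],[0,0,0],0.9],
    [[0,0,1],[0,0,0],0.9],
    [[0,0,3],[0,0,0],0.9],
    [[0,0,4],[0,0,0],0.9],
    [[0,0,4],[0,0,0],0.9]
  ]
}}

```text
t: 23.95
eef_pos: [559.8, -285.7, 198.6]
tcp_rot: [-3.141, -0.0, 1.953]
ft_force: [1.6, -1.0, 0.3]
opening: 0.895
grip_force: 0.0
```

>>> {"api": "move_arm", "payload": {
  "commands": [
    [[0,0,3],[0,0,0],0.9],
    [[-1,-2,0],[0,0,0],0.9],
    [[-1,-2,0],[0,0,0],0.9],
    [[0,0,0],[0,0,0],0.9],
    [[0,0,0],[0,0,0],0.9]
  ]
}}

```text
t: 24.45
eef_pos: [539.9, -325.9, 227.1]
tcp_rot: [3.141, 0.0, 1.952]
ft_force: [0.3, 0.5, -0.7]
opening: 0.899
grip_force: 0.0
```

Run:
```python
from h import *
cv2.imwrite("pics/s9.png",read_camera("scene"))
cv2.imwrite("pics/t9.png",read_camera("top"));print(state()["ft_force"],state()["t"])
```

```text
[-0.63332276  1.0993001   0.66818292] 24.55
```

View pics/s9.png

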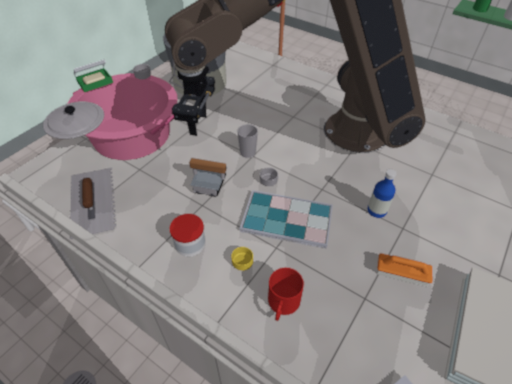

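The scene shows the bowl upright at (268,178) and the roller standing free at (208,175) off the panel. The mosaic looks even, and the bystanders are where they were.

```bash
python3 -c "
from cell import env;print(env.job_done())"
```

```text
the job is handed in; nothing more can be done
None
```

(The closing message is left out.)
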